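Set the iris of the vial inspection lamp to the vial, then switch it on

TASK

A vial stands on the light stage of the inspection station: push the lever's upright knob round its arc until the pointer stands at the dot with the colour of that vial's cap, so that the iris lets light through the vial only. Then press the orange lamp switch fully down so that it stays on, and move clear. Only push and press, with closed fingers or a fingertip: do not take the knob between the fingers, and leave all vials and bottles standing where they are.

Things in the scene. Friction and masses are not known exactly. Their poses are not given: they have to be found in the camera images.
- station: vial inspection station, fixed: white box 230 (x) x 320 (y) mm, deck 36 mm above the worktop; origin under its middle, z up, x away from its operator. On deck, left: glass light stage, dark turning ring (90 mm) and lever round it; right: strip for two waiting vials, before it the lamp switch. A half black, half white panel, 140 mm high, stands 77 mm behind the stage centre
- stage_center (a point): centre of the glass light stage (62 mm across, 6 mm above the deck), on the glass, 42 mm above the worktop; the ring and lever turn about the vertical line through it. The vial to be inspected stands here
- iris_ring (a joint): turn of iris ring and lever, rad: 0 = smallest opening (22 mm), stop; 2.0 = widest (46 mm), stop. Grows counter-clockwise from above: the lever, on the operator's side of the stage, goes from left to right. Pointer at the purple dot: 0.672, grey: 1.006, green: 1.338. Starts at 0 to 0.4. Friction (about 1.5 N at the knob) holds it where it is left
- lever_knob (a point): middle of the lever's upright black knob, 14 mm diameter, from 49 to 88 mm above the worktop; this point is 68 mm above it and 86 mm from the ring's axis. A flat arm 10 mm wide, its top 44 mm above the worktop, joins knob and ring; past the knob a thin pointer with a red line ends 99 mm from the axis, at the edge of the black scale
- lamp_switch (a joint): travel of the lamp switch, m: 0 = off (up), 0.005 = fully down (on). It takes about 3 N and stays down where it is pressed
- switch_top (a point): middle of the top of the round orange lamp switch, 26 mm diameter; when off it is 49 mm above the worktop and goes 5 mm straight down, into a dark bezel 39 mm wide whose top is 40 mm above the worktop
- mark_purple (a point): the purple dot (12 mm) on the black scale, 111 mm from the ring's axis; the lever's pointer must point to it (same bearing from the stage centre) for vials with the purple cap, iris opening 30 mm
- mark_grey (a point): the light grey dot (12 mm) on the black scale, 111 mm from the ring's axis; the lever's pointer must point to it (same bearing from the stage centre) for vials with the light grey cap, iris opening 34 mm
- mark_green (a point): the green dot (12 mm) on the black scale, 111 mm from the ring's axis; the lever's pointer must point to it (same bearing from the stage centre) for vials with the green cap, iris opening 38 mm
- vial_purple: glass vial with a purple cap, 29 mm diameter, 61 mm high, upright, origin at the centre of its underside. One of the three vials, drawn at random, stands on the light stage, the two others on the parking strip
- vial_grey: glass vial with a light grey cap, 33 mm diameter, 70 mm high, upright, origin at the centre of its underside. One of the three vials, drawn at random, stands on the light stage, the two others on the parking strip
- vial_green: glass vial with a green cap, 37 mm diameter, 78 mm high, upright, origin at the centre of its underside. One of the three vials, drawn at random, stands on the light stage, the two others on the parking strip
- saline_a: small white plastic saline bottle, 48 x 55 x 111 mm, standing on the worktop to the right of the station; not part of the job
- saline_b: small white plastic saline bottle, 62 x 56 x 111 mm, standing on the worktop to the right of the station; not part of the job
Things that resemble listed ones, but are neither listed nor needed, are in the scene too. What is shaped like the vial_grey but brown is not meant. Leave any brown look-alike of the vial_green alone.

How it is judged:
By the outcome, as a careful person would: the job done as asked, in the order asked, and still so for the second after the job is handed in, with the robot touching nothing.
It also fails if it takes over 48 s, if anything falls off the work surface, if the arm or the gripper's body presses on something with over 40 N, if the wrist force passes 120 N, or if a joint passes its speed limit or range.

ROBOT

A 6-joint arm with a two-finger parallel gripper is mounted at the origin on a cart in front of the work surface, level with it; the furniture and walls round the work are solid. World frame = base frame: x ahead of the robot, y to its left, z up, the work surface at z = 0. Lengths are in mm, angles in degrees, forces in N, time in s.
With the tool pointing down it reaches from about 350 to 850 mm from the base axis. Payload 8.1 kg.
Tool frame: the origin (TCP) lies midway between the tips of the shut fingers; the grasp point (between the pads) lies 19 mm behind it; z points along the fingers, y is the line along which they close (so a half turn about z gives the same grasp; the last joint's range is limited). The gripper opens to 85 mm and grips with 20 to 120 N. Pads are 22 mm wide; open, the fingers measure 114 mm over their backs; the gripper's body (76 mm by 85 mm) begins 54 mm behind the grasp point. The pads swing forward as they close: fully open they stand 13 mm farther back than shut.
Start: joints at [72.399, 7.471, 85.268, -0, 87.261, -4.893], TCP at [131.969, 585.311, 199.392] pointing down, gripper open.
Joint ranges: [-169.43, 169.43], [-51.17, 129.36], [1.28, 143.12], [-76.62, 256.62], [0, 156.53], [-152.29, 152.29]. Speed limits (degrees/s): [136.94, 136.94, 159.86, 180, 180, 180].

INTERFACE

Orientations are given as [roll, pitch, yaw] about the fixed x, y, z axes, in that order (R = Rz(yaw) Ry(pitch) Rx(roll)).
In Python, from bench import sense, snapshot, camera_params, hand_in, masks_of, pinpoint gives the robot as it stands.
- The arm moves only by the tool step_arm, never from a script. Its argument "targets" is a list of rows, each an object with "angular": the turn, a rotation vector about the tool's x, y, z scaled (see below), a list of three; "dp": the shift along the tool's x, y, z scaled (see below), a list of three; "fingers": the closure, from 0 (fully open) to 1 (shut). A call has exactly 8 rows; each row is the pose to reach, as a shift and turn from the pose commanded when the call began, along the tool's axes at that moment, turning the shorter way round; what a row does not reach only later rows make up. The controller multiplies each number of a shift by 0.2 m and each number of a turn by 180 degrees. A row lasts 1/8 s, in which the tool goes at most 62.5 mm and 10.7 degrees, less where a joint would pass 70% of its speed; a pose out of reach is approached as far as the arm can. A call with a number of a shift or a turn outside -1 to 1 is refused whole. A call with a gripper value outside its range is refused whole. The fingers move at their own pace and stop on an object; "newtons" is the grip in N (left out, the last holds). Time passes only in rows, so rows that repeat a pose let the fingers close, or fill a call up. It gives the time, the measured TCP pose, the force, the opening and the grip force at its end, in the units of the state.
- sense(): the state, without advancing time (a new reading comes with each control period).
- snapshot(name): name is "side" or "top" or "wrist"; returns the picture (384x512x3 uint8, blue, green, red); there is no depth.
- camera_params(name): a dict with "vfov" (degrees; the focal length in pixels is half the picture's height over the tangent of half this angle, whatever the lens; pixels are square), "cx", "cy" (the principal point, pixels), "D" ([k1, k2, p1, p2, k3] as OpenCV has them; the pictures are not rectified), "R" (3x3) and "t" (3): a world point X has camera coordinates R X + t. Camera axes: x right, y down, z forward; pixel columns grow to the right and rows downward; lengths in mm; the calibration is good to about 2 mm. A picture is of the moment at which its call begins: read the wrist's pose just before it. camera_params takes no time and is no camera call; for the wrist camera it gives the pose at the moment of the call.
- hand_in(): hands the job in; it is judged then, once.
Trained networks look in the newest picture that a camera, given by its name, has taken for a name from the list of things; names that differ only in an ending like _2 or _b are one class to them, and where a whole thing is asked for, a point or a joint stands for the part that bears it (a point fixed in the world has none). Each returns a list of dicts, best first, with "conf" (0 to 1); they miss things now and then, are a little off and sometimes report something else, mostly with a low value. They report only what shows in the picture. A call takes as long as a camera call. They do not tell look-alikes from the thing itself.
- masks_of(camera, label): "pixels" (384x512 bool, what is visible of it) and "at" ([column, row] in pixels, amid what is visible of it).
- pinpoint(camera, label): "at" ([column, row] in pixels: a listed point, or the origin of a listed thing).
The state is a dict: "time": time; "joint_pos": joint angles; "qd": joint speeds; "joint_efforts": joint torques, N m; "tool_pos": TCP position; "tcp_rot": TCP orientation; "ft_force": force on the tool from outside, world axes, zero at the start; "wrist_torque": the same for the moment, N m; "finger_gap": finger opening in mm; "grip_force": force on a finger pad.
Only numpy, scipy, OpenCV 4.12 (cv2) and the standard library are available. Lean on these libraries where they do the work, as an engineer would, in place of code of your own. Each camera call takes 0.05 s, during which the arm holds its last target. There are 200 camera calls.

## Working session

There is one attempt and no reset: what is moved stays moved. The work goes in short steps, Python scripts to look and compute and a tool call to move; the robot and the scene stay as the last step left them, time stands still between calls to the robot, and variables do not carry over. Pictures are saved under pics/ and viewed, at most 10 in all, crops included, and the job is handed in when it is done.

Besides the shell and the picture viewer there is one more tool, called after "Emit:" by a JSON object that holds its "method" and its "body", one argument or row to a line. step_arm: Moves the arm, as the interface text tells. Its arguments: {"type":"object","properties":{"targets":{"type":"array","items":{"type":"object","properties":{"angular":{"type":"array","items":{"type":"number","minimum":-1,"maximum":1}},"dp":{"type":"array","items":{"type":"number","minimum":-1,"maximum":1}},"fingers":{"type":"number"}}}},"newtons":{"type":"number"}},"required":["targets"]}

```bash
mkdir -p pics
python3 - <<'E'
from bench import *
import cv2,numpy as np
s=sense();print(s['time'],s['tool_pos'],s['tcp_rot'])
ims=[]
for c in ['top','side']:
    im=snapshot(c);cv2.imwrite(f'pics/{c}0.png',im);
    p=camera_params(c);print(c,p)
    for l in ['stage_center','lever_knob','switch_top','mark_purple','mark_grey','mark_green','vial_purple','vial_grey','vial_green','station']:
        print(l,[(np.round(d['at'],1).tolist(),round(d['conf'],2)) for d in pinpoint(c,l)[:3]])
E
```

```text
0.0 [131.7885743  584.71202039 198.32255577] [-1.79892770e+02 -9.84186980e-03  1.67291017e+02]
top {'vfov': 54.39195003524078, 'cx': 257.8553866819248, 'cy': 187.0480910037877, 'D': array([-0.02431356,  0.        ,  0.        ,  0.        ,  0.        ]), 'R': array([[ 0.00632578, -0.99920718,  0.03930652],
       [-0.99705525, -0.00930653, -0.07611977],
       [ 0.07642523, -0.03870925, -0.99632363]]), 't': array([-178.80551448,  599.27213809,  913.30924238])}
stage_center [([181.6, 188.5], 0.64), ([235.5, 241.6], 0.37), ([199.6, 196.9], 0.36)]
lever_knob [([153.8, 213.5], 0.96)]
switch_top [([236.9, 241.5], 0.62)]
mark_purple [([160.9, 230.5], 0.84)]
mark_grey [([178.0, 232.5], 0.94), ([251.1, 182.6], 0.46)]
mark_green [([194.0, 233.1], 0.65)]
vial_purple [([180.5, 186.5], 0.62)]
vial_grey [([243.1, 209.8], 0.58), ([299.6, 204.7], 0.55)]
vial_green [([252.3, 184.8], 0.63), ([293.3, 159.4], 0.49), ([192.7, 229.1], 0.19)]
station [([198.2, 194.8], 0.93)]
side {'vfov': 47.444281449502434, 'cx': 255.30529278537279, 'cy': 187.66636369766252, 'D': array([-0.07242232,  0.        ,  0.        ,  0.        ,  0.        ]), 'R': array([[ 0.99852979, -0.05137451,  0.0172895 ],
       [-0.01615243, -0.58647442, -0.80980668],
       [ 0.05174327,  0.80833682, -0.586442  ]]), 't': array([-598.29689625,  -21.58607826, 1147.55141994])}
stage_center [([252.1, 159.5], 0.63)]
lever_knob [([232.4, 141.3], 0.57), ([219.9, 152.4], 0.34)]
switch_top [([200.1, 186.9], 0.51)]
mark_purple [([217.3, 150.8], 0.89), ([202.4, 184.2], 0.69)]
mark_grey [([213.1, 158.1], 0.82), ([252.5, 155.8], 0.28)]
mark_green [([215.4, 167.1], 0.84)]
vial_purple [([255.9, 160.1], 0.66)]
vial_grey [([242.5, 247.6], 0.95), ([202.4, 244.9], 0.8), ([237.1, 194.2], 0.65)]
vial_green [([298.7, 244.7], 0.89)]
station [([248.8, 180.8], 0.65), ([252.5, 159.7], 0.57)]
```

```bash
cat > h.py <<'E'
from bench import *
import cv2,numpy as np
def K(p):
    f=192/np.tan(np.radians(p['vfov']/2)); return np.array([[f,0,p['cx']],[0,f,p['cy']],[0,0,1]])
def toz(p,px,z):
    u=cv2.undistortPoints(np.array([[px]],float),K(p),p['D'])[0,0]
    R,t=np.array(p['R']),np.array(p['t']);d=R.T@np.array([*u,1]);c=-R.T@t
    return c+d*(z-c[2])/d[2]
def proj(p,X):
    R,t=np.array(p['R']),np.array(p['t'])
    return cv2.projectPoints(np.array([X],float),cv2.Rodrigues(R)[0],t,K(p),p['D'])[0].reshape(-1,2)
E
python3 - <<'E'
from h import *
P={'top':dict(stage=([181.6,188.5],42),knob=([153.8,213.5],68),sw=([236.9,241.5],49),pu=([160.9,230.5],38),gy=([178,232.5],38),gn=([194,233.1],38),station=([198.2,194.8],0)),
'side':dict(stage=([252.1,159.5],42),knob=([232.4,141.3],68),sw=([200.1,186.9],49),pu=([217.3,150.8],38),gy=([213.1,158.1],38),gn=([215.4,167.1],38),vp=([255.9,160.1],42))}
for c in P:
    p=camera_params(c)
    for k,(a,z) in P[c].items(): print(c,k,toz(p,a,z).round(1))
a=cv2.resize(cv2.imread('pics/top0.png')[110:280,110:330],None,fx=3.5,fy=3.5,interpolation=2)
cv2.imwrite('pics/a.png',a)
b=cv2.resize(cv2.imread('pics/side0.png')[70:290,130:400],None,fx=2.7,fy=2.7,interpolation=2)
cv2.imwrite('pics/b.png',b)
E
```

```text
top stage [594.1  13.8  42. ]
top knob [532.3  73.8  68. ]
top sw [ 466.1 -123.3   49. ]
top pu [491.1  62.6  38. ]
top gy [486.5  20.9  38. ]
top gn [485.3 -18.   38. ]
top station [581.3 -22.    0. ]
side stage [590.8  17.3  42. ]
side knob [539.   70.5  68. ]
side sw [ 459.4 -114.    49. ]
side pu [496.8  71.1  38. ]
side gy [486.2  33.3  38. ]
side gn [493.4 -11.2  38. ]
side vp [600.8  14.1  42. ]
```

View pics/a.png

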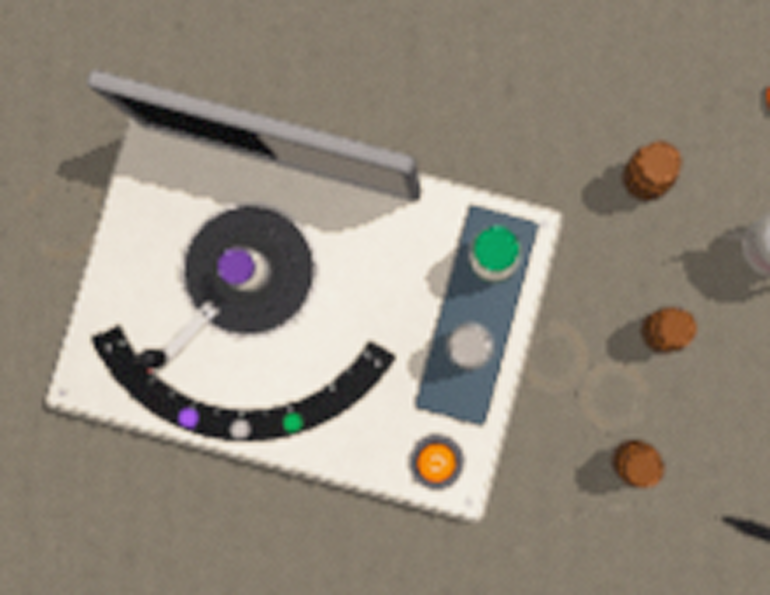

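View pics/b.png

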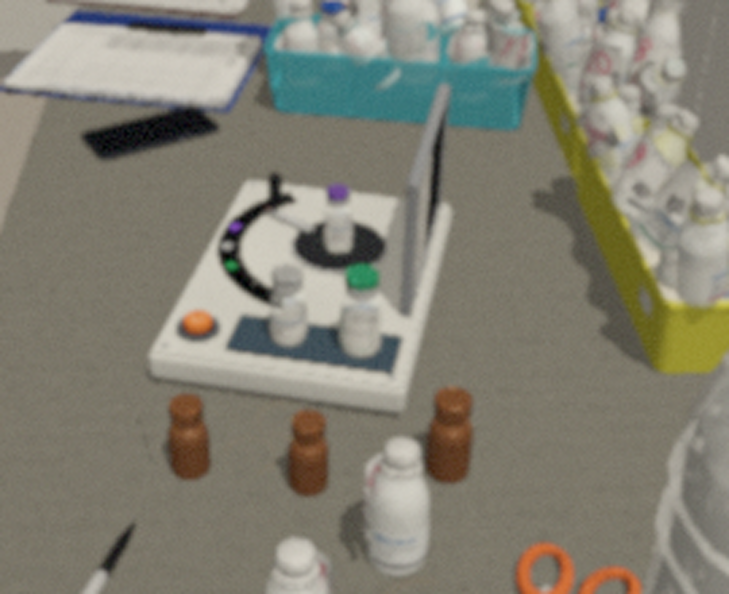

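The top view (crop scale 3.5, offset 110) shows the purple-capped vial on the stage ring (px 178,187). The green and grey vials stand on the parking strip, and the three brown look-alikes stand off the station. The knob is at about (153,212), short of the purple dot at (164,229), and the switch is at (235,242). So the target is purple, 0.672 rad. I'll move nearer with the fingers shut.

Emit:
{"method": "step_arm", "body": {
  "targets": [
    {"dp": [-0.05,-0.05,-0.15],"angular": [0,0,0],"fingers": 1},
    {"dp": [-0.15,-0.15,-0.3],"angular": [0,0,0],"fingers": 1},
    {"dp": [-0.3,-0.27,-0.4],"angular": [0,0,0],"fingers": 1},
    {"dp": [-0.45,-0.4,-0.5],"angular": [0,0,0],"fingers": 1},
    {"dp": [-0.6,-0.55,-0.5],"angular": [0,0,0],"fingers": 1},
    {"dp": [-0.75,-0.68,-0.5],"angular": [0,0,0],"fingers": 1},
    {"dp": [-0.9,-0.8,-0.5],"angular": [0,0,0],"fingers": 1},
    {"dp": [-1,-0.9,-0.5],"angular": [0,0,0],"fingers": 1}
  ],
  "newtons": 40
}}

```text
time: 2.1
tool_pos: [288.4, 364.5, 299.6]
tcp_rot: [180.0, 0.0, 167.2]
ft_force: [0.2, -0.1, -0.3]
finger_gap: 0.0
grip_force: 0.0
```

Emit:
{"method": "step_arm", "body": {
  "targets": [
    {"dp": [-0.12,-0.12,0],"angular": [0,0,0],"fingers": 1},
    {"dp": [-0.25,-0.22,0],"angular": [0,0,0],"fingers": 1},
    {"dp": [-0.4,-0.35,0],"angular": [0,0,0],"fingers": 1},
    {"dp": [-0.55,-0.5,0],"angular": [0,0,0],"fingers": 1},
    {"dp": [-0.7,-0.63,0],"angular": [0,0,0],"fingers": 1},
    {"dp": [-0.83,-0.75,0],"angular": [0,0,0],"fingers": 1},
    {"dp": [-0.95,-0.85,0],"angular": [0,0,0],"fingers": 1},
    {"dp": [-1,-0.9,0],"angular": [0,0,0],"fingers": 1}
  ]
}}

```text
time: 3.1
tool_pos: [443.6, 144.9, 299.3]
tcp_rot: [-180.0, -0.0, 167.2]
ft_force: [-0.6, 0.9, 0.3]
finger_gap: -0.0
grip_force: 0.0
```

Emit:
{"method": "step_arm", "body": {
  "targets": [
    {"dp": [-0.1,-0.1,0],"angular": [0,0,0.02],"fingers": 1},
    {"dp": [-0.2,-0.2,0],"angular": [0,0,0.04],"fingers": 1},
    {"dp": [-0.3,-0.28,0],"angular": [0,0,0.067],"fingers": 1},
    {"dp": [-0.38,-0.33,0],"angular": [0,0,0.067],"fingers": 1},
    {"dp": [-0.4,-0.35,0],"angular": [0,0,0.067],"fingers": 1},
    {"dp": [-0.4,-0.35,0],"angular": [0,0,0.067],"fingers": 1},
    {"dp": [-0.4,-0.35,0],"angular": [0,0,0.067],"fingers": 1},
    {"dp": [-0.4,-0.35,0],"angular": [0,0,0.067],"fingers": 1}
  ]
}}

```text
time: 4.1
tool_pos: [505.4, 60.8, 299.6]
tcp_rot: [180.0, 0.0, 155.3]
ft_force: [0.1, 0.3, -0.4]
finger_gap: -0.0
grip_force: 0.0
```

Run:
```python
from h import *
s=sense();print(s['time'],s['tool_pos'],s['tcp_rot'],s['ft_force'],s['finger_gap'])
p=camera_params('wrist');im=snapshot('wrist');cv2.imwrite('pics/w1.png',im);print((-p['R'].T@p['t']).round(1))
Z=dict(stage_center=42,lever_knob=68,switch_top=49,mark_purple=38,mark_grey=38,mark_green=38,vial_purple=42)
for l,z in Z.items():
    print(l,[(np.round(d['at'],1).tolist(),round(d['conf'],2),toz(p,d['at'],z).round(1).tolist()) for d in pinpoint('wrist',l)[:2]])
```

```text
4.1 [505.37679617  60.82002473 299.5606537 ] [1.79987321e+02 1.07118016e-02 1.55292542e+02] [ 0.09697565  0.29558738 -0.4239898 ] -0.028351029560960986
[445.3  87.6 474.3]
stage_center [([252.1, 222.6], 0.95, [595.0, 16.3, 42.0])]
lever_knob [([274.7, 179.8], 0.96, [544.8, 71.8, 68.0])]
switch_top [([122.6, 182.3], 0.57, [466.4, -117.6, 49.0])]
mark_purple [([248.3, 146.4], 0.78, [494.8, 56.9, 38.0]), ([252.2, 224.5], 0.68, [599.1, 14.5, 38.0])]
mark_grey [([220.5, 154.8], 0.8, [489.4, 17.8, 38.0])]
mark_green [([201.6, 169.6], 0.79, [496.9, -14.9, 38.0])]
vial_purple [([252.5, 223.0], 0.76, [595.8, 16.5, 42.0])]
```

View pics/w1.png

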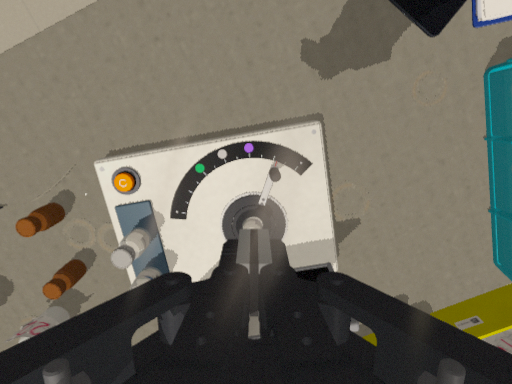

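The wrist view shows the purple dot at (248,148), grey at (222,154), green at (200,168), the knob at about (275,176), the switch at (123,182) and the ring at about (253,222). I'll refine with colour centroids and a geometric fit.

```bash
cat >> h.py <<'E'
from scipy.optimize import least_squares
TH=dict(purple=.672,grey=1.006,green=1.338)
def cen(im,near,kind,r=9):
    x0,y0=[int(round(v)) for v in near]; h=cv2.cvtColor(im,cv2.COLOR_BGR2HSV).astype(int)
    H,S,V=h[...,0],h[...,1],h[...,2]
    m={'purple':(H>120)&(H<150)&(S>70),'green':(H>60)&(H<95)&(S>90),'orange':(H>5)&(H<25)&(S>150),'grey':(V>110)}[kind]
    if kind=='grey': r=6
    yy,xx=np.nonzero(m[y0-r:y0+r+1,x0-r:x0+r+1]); return (xx.mean()+x0-r,yy.mean()+y0-r,len(xx))
def fit(pts,stage,ws=.3):
    def f(v):
        e=[]
        for k,P in pts.items():
            b=v[2]+TH[k]; e+=[v[0]+111*np.cos(b)-P[0],v[1]+111*np.sin(b)-P[1]]
        return np.array(e+[ws*(v[0]-stage[0]),ws*(v[1]-stage[1])])
    r=least_squares(f,[stage[0],stage[1],2.0]);return r.x,r.fun
E
python3 - <<'E'
from h import *
for c,near,st in [('wrist',dict(purple=(248,147),grey=(222,154),green=(200,168),orange=(123,182)),(595.3,16.4)),('top',dict(purple=(164,229),grey=(178.5,232.5),green=(193.4,230.6),orange=(234.6,242)),(594,14))]:
    im=cv2.imread('pics/w1.png' if c=='wrist' else 'pics/top0.png');p=camera_params(c)
    pts={}
    for k,n in near.items():
        q=cen(im,n,k); X=toz(p,q[:2],49 if k=='orange' else 37); print(c,k,np.round(q,1),X.round(1))
        if k!='orange': pts[k]=X
    v,e=fit(pts,st); print(v,e.round(1))
    print('station yaw?',np.degrees(v[2]))
    kp={'wrist':(274.7,179.8),'top':(153.8,213.5)}[c]; X=toz(p,kp,68); print('knob',X,'r',np.hypot(*(X[:2]-v[:2])),'theta',(np.arctan2(X[1]-v[1],X[0]-v[0])-v[2]))
    for th in (.3,.672): print(th, v[:2]+86*np.array([np.cos(v[2]+th),np.sin(v[2]+th)]),np.degrees(v[2]+th))
E
```

```text
wrist purple [248.5 147.5  88. ] [496.5  55.9  37. ]
wrist grey [221.6 153.5  84. ] [488.6  19.2  37. ]
wrist green [199.4 167.7  82. ] [493.4 -17.1  37. ]
wrist orange [123.8 181.6 268. ] [ 466.2 -116.1   49. ]
[599.57712863  15.23891647   2.09761807] [-0.4 -0.3  0.   0.2 -0.1  0.2  1.3 -0.3]
station yaw? 120.1846623389899
knob [544.89501134  71.19330007  68.        ] r 78.2369924884867 theta 0.24707741197216615
0.3 [536.29981488  73.47963732] 137.37339619291458
0.672 [519.45854066  46.49610545] 158.68742617178123
top purple [163.2 229.   39. ] [494.8  57.2  37. ]
top grey [178.  233.3  82. ] [484.6  21.2  37. ]
top green [193.3 230.3  33. ] [492. -16.  37.]
top orange [234.2 241.8  91. ] [ 465.5 -116.7   49. ]
[597.18382537  15.86022658   2.0905943 ] [-0.7 -0.3  1.7 -0.3 -1.3  0.4  1.   0.6]
station yaw? 119.78222986959219
knob [532.31377596  73.79408852  68.        ] r 86.97387923745771 theta 0.3220220579357762
0.3 [534.31713861  74.54395257] 136.97096372351686
0.672 [517.28675521  47.67937458] 158.28499370238353
```

Emit:
{"method": "step_arm", "body": {
  "targets": [
    {"dp": [-0.08,0.15,0],"angular": [0,0,-0.009],"fingers": 1},
    {"dp": [-0.175,0.31,0.1],"angular": [0,0,-0.018],"fingers": 1},
    {"dp": [-0.175,0.31,0.3],"angular": [0,0,-0.018],"fingers": 1},
    {"dp": [-0.175,0.31,0.5],"angular": [0,0,-0.018],"fingers": 1},
    {"dp": [-0.175,0.31,0.7],"angular": [0,0,-0.018],"fingers": 1},
    {"dp": [-0.175,0.31,0.85],"angular": [0,0,-0.018],"fingers": 1},
    {"dp": [-0.175,0.31,0.9],"angular": [0,0,-0.018],"fingers": 1},
    {"dp": [-0.175,0.31,0.9],"angular": [0,0,-0.018],"fingers": 1}
  ]
}}

```text
time: 5.5
tool_pos: [563.2, 101.8, 119.4]
tcp_rot: [-180.0, -0.0, 158.5]
ft_force: [-0.1, 0.0, 0.8]
finger_gap: -0.5
grip_force: 0.0
```

Run:
```python
from h import *
s=sense();print(s['time'],s['tool_pos'],s['tcp_rot'])
im=snapshot('top');cv2.imwrite('pics/t2.png',im);im2=snapshot('wrist')
a=cv2.resize(im[130:260,110:230],None,fx=4,fy=4,interpolation=2)
b=cv2.resize(im2,None,fx=.9,fy=.9)
o=np.zeros((520,480+461,3),np.uint8);o[:,:480]=a;o[:346,480:]=b[:346]
cv2.imwrite('pics/t2c.png',cv2.resize(o,None,fx=.85,fy=.85))
```

```text
5.5 [563.21798951 101.82700915 119.36283935] [-1.79981901e+02 -3.75909657e-02  1.58463233e+02]
```

View pics/t2c.png

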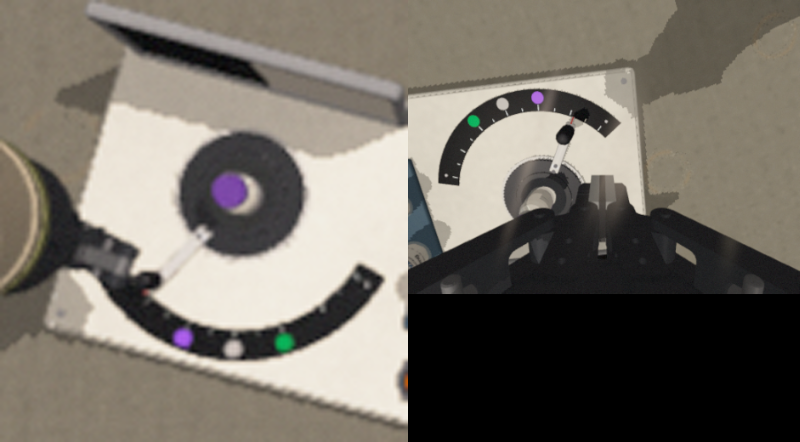

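Emit:
{"method": "step_arm", "body": {
  "targets": [
    {"dp": [0.08,0.02,0],"angular": [0,0,0],"fingers": 1},
    {"dp": [0.08,0.02,0.1],"angular": [0,0,0],"fingers": 1},
    {"dp": [0.08,0.02,0.2],"angular": [0,0,0],"fingers": 1},
    {"dp": [0.08,0.02,0.28],"angular": [0,0,0],"fingers": 1},
    {"dp": [0.08,0.02,0.307],"angular": [0,0,0],"fingers": 1},
    {"dp": [0.08,0.02,0.307],"angular": [0,0,0],"fingers": 1},
    {"dp": [0.08,0,0.307],"angular": [0,0,0],"fingers": 1},
    {"dp": [0.08,-0.03,0.307],"angular": [0,0,0],"fingers": 1}
  ]
}}

```text
time: 6.6
tool_pos: [546.8, 101.9, 58.8]
tcp_rot: [180.0, 0.1, 158.5]
ft_force: [0.8, 0.0, 1.5]
finger_gap: -0.5
grip_force: 0.0
```

Emit:
{"method": "step_arm", "body": {
  "targets": [
    {"dp": [0.003,-0.02,0],"angular": [0,0,0],"fingers": 1},
    {"dp": [0.006,-0.045,0],"angular": [0,0,0],"fingers": 1},
    {"dp": [0.01,-0.07,0],"angular": [0,0,0],"fingers": 1},
    {"dp": [0.013,-0.09,0],"angular": [0,0,0],"fingers": 1},
    {"dp": [0.016,-0.11,0],"angular": [0,0,0],"fingers": 1},
    {"dp": [0.02,-0.13,0],"angular": [0,0,0],"fingers": 1},
    {"dp": [0.022,-0.14,0],"angular": [0,0,0],"fingers": 1},
    {"dp": [0.022,-0.14,0],"angular": [0,0,0],"fingers": 1}
  ]
}}

```text
time: 7.6
tool_pos: [531.9, 77.6, 58.0]
tcp_rot: [-180.0, -0.0, 158.5]
ft_force: [0.1, -0.4, -0.8]
finger_gap: -0.0
grip_force: 0.0
```

Run:
```python
from h import *
s=sense();print(s['time'],s['tool_pos'],s['tcp_rot'],s['ft_force'])
p=camera_params('wrist');im=snapshot('wrist');cv2.imwrite('pics/w3.png',im)
for l,z in dict(lever_knob=68,mark_purple=37,mark_grey=37,mark_green=37,stage_center=42).items():
    print(l,[(np.round(d['at'],1).tolist(),round(d['conf'],2),toz(p,d['at'],z).round(1).tolist()) for d in pinpoint('wrist',l)[:2]])
cv2.imwrite('pics/w3c.png',cv2.resize(im[:260,60:460],None,fx=2,fy=2,interpolation=2))
```

```text
7.6 [531.86478309  77.63234117  57.99135727] [-1.79998986e+02 -1.44698948e-04  1.58461966e+02] [ 0.14175426 -0.39761071 -0.82028822]
lever_knob [([253.6, 238.6], 0.59, [537.9, 74.3, 68.0])]
mark_purple [([200.4, 171.5], 0.68, [496.8, 55.2, 37.0])]
mark_grey [([142.4, 183.1], 0.71, [490.3, 18.5, 37.0])]
mark_green [([92.9, 210.8], 0.86, [495.0, -19.2, 37.0])]
stage_center []
```

View pics/w3c.png

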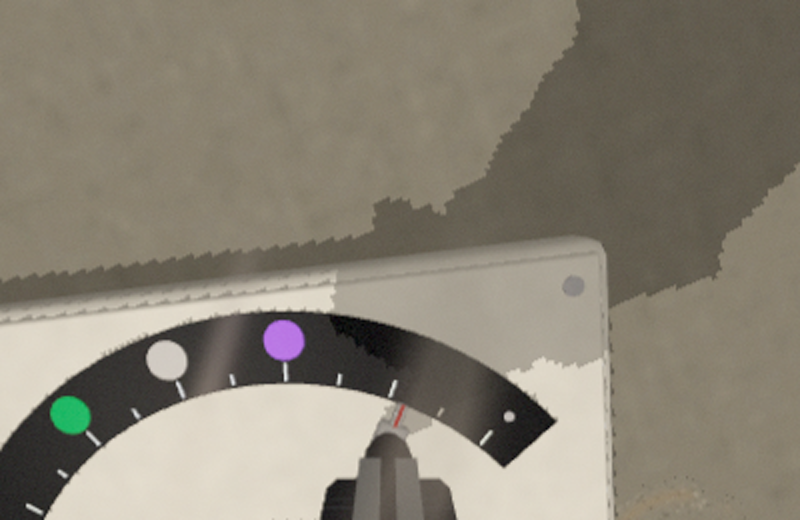

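Run:
```python
from h import *
p=camera_params('wrist');im=cv2.imread('pics/w3.png')
print('tcp px',proj(p,[531.9,77.6,58]),proj(p,[531.9,77.6,88]))
pts={k:toz(p,cen(im,n,k,14)[:2],37) for k,n in dict(purple=(201.5,170),grey=(143,180),green=(95,207)).items()}
v,e=fit(pts,(599,15.4),.05);print(pts,v,e.round(1))
for z in (40,44):
  X=toz(p,(261,202.5),z);print('ptr',X,np.hypot(*(X[:2]-v[:2])),np.arctan2(X[1]-v[1],X[0]-v[0])-v[2])
X=toz(p,(254.5,220),88);print('knobtop',X,np.hypot(*(X[:2]-v[:2])),np.arctan2(X[1]-v[1],X[0]-v[0])-v[2])
```

```text
tcp px [[254.70171582 220.64735406]] [[254.88806203 242.50432083]]
{'purple': array([496.19045758,  56.48014477,  37.        ]), 'grey': array([488.72864529,  19.94766559,  37.        ]), 'green': array([493.42917193, -16.66034378,  37.        ])} [599.64262469  15.93197389   2.09892488] [-0.  -0.3 -0.   0.1  0.   0.3  0.   0. ]
ptr [528.4482896   83.24340003  40.        ] 97.97684133353982 0.28529654393981474
ptr [527.24532994  83.61605108  44.        ] 99.10853945191406 0.2909032026984182
knobtop [521.01521643  81.68255381  88.        ] 102.49589303293719 0.34622255217740694
```

Run:
```python
from h import *
p=camera_params('wrist');im=cv2.imread('pics/w3.png');t=snapshot('top');sd=snapshot('side')
pt=camera_params('top');ps=camera_params('side')
for z in(49,88):print(z,[proj(q,[536.8,74.7,z]).round(1) for q in (p,pt,ps)])
print([proj(q,[531.9,77.6,58]).round(1) for q in (p,pt,ps)])
R=lambda i,x,y,n,f:cv2.resize(i[y-n:y+n,x-n:x+n],None,fx=f,fy=f,interpolation=2)
cv2.imwrite('pics/x4.png',np.hstack([R(im,258,215,32,6),R(sd,235,145,32,6)]))
```

```text
49 [array([[253.2, 224.1]]), array([[155.3, 211.7]]), array([[231.7, 146.5]])]
88 [array([[253. , 253.1]]), array([[151.4, 211.5]]), array([[231.5, 134.1]])]
[array([[254.7, 220.6]]), array([[153.2, 213.7]]), array([[229.9, 143.2]])]
```

View pics/x4.png

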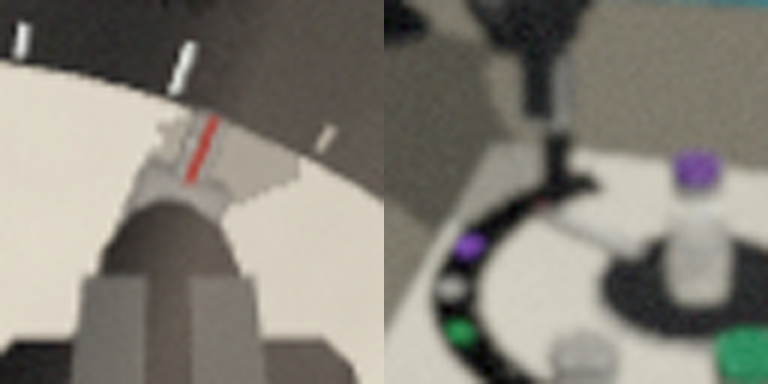

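The pointer still reads 0.29 rad, and both views suggest the fingertips end near z≈88, right above the knob. The lever hasn't moved. I'll back off and check where the fingertips really are.

Emit:
{"method": "step_arm", "body": {
  "targets": [
    {"dp": [0,0.05,-0.02],"angular": [0,0,0],"fingers": 1},
    {"dp": [0,0.1,-0.02],"angular": [0,0,0],"fingers": 1},
    {"dp": [0,0.15,0],"angular": [0,0,0],"fingers": 1},
    {"dp": [0,0.2,0],"angular": [0,0,0],"fingers": 1},
    {"dp": [0,0.24,0],"angular": [0,0,0],"fingers": 1},
    {"dp": [0,0.25,0],"angular": [0,0,0],"fingers": 1},
    {"dp": [0,0.25,0],"angular": [0,0,0],"fingers": 1},
    {"dp": [0,0.25,0],"angular": [0,0,0],"fingers": 1}
  ]
}}

```text
time: 9.0
tool_pos: [550.2, 124.0, 58.0]
tcp_rot: [-180.0, -0.0, 158.5]
ft_force: [0.3, -0.3, -0.3]
finger_gap: 0.3
grip_force: 0.0
```

Run:
```python
from h import *
s=sense();T=s['tool_pos'];print(s['time'],T,s['finger_gap'])
im=snapshot('wrist');sd=snapshot('side')
p=camera_params('wrist');ps=camera_params('side')
R=lambda i,c,n,f:cv2.resize(i[c[1]-n:c[1]+n,c[0]-n:c[0]+n],None,fx=f,fy=f,interpolation=2)
o=[]
for i,q in((im,p),(sd,ps)):
    a=proj(q,T)[0]; print(a, proj(q,T+[0,0,30])[0], proj(q,[536.8,74.7,68])[0])
    c=np.round(a).astype(int); r=R(i,c,40,5); o.append(r); cv2.drawMarker(r,tuple(((a-c+40)*5).astype(int).tolist()),(0,0,255),0,15,1)
cv2.imwrite('pics/x5.png',np.hstack(o))
```

```text
9.0 [550.19576376 123.98449254  57.99774015] 0.3207383571481984
[255.11879915 220.50303078] [255.3782541  242.33220602] [162.91780319 236.57109836]
[236.23730521 134.91595461] [236.15612506 125.52643548] [231.59986735 140.5339993 ]
```

View pics/x5.png

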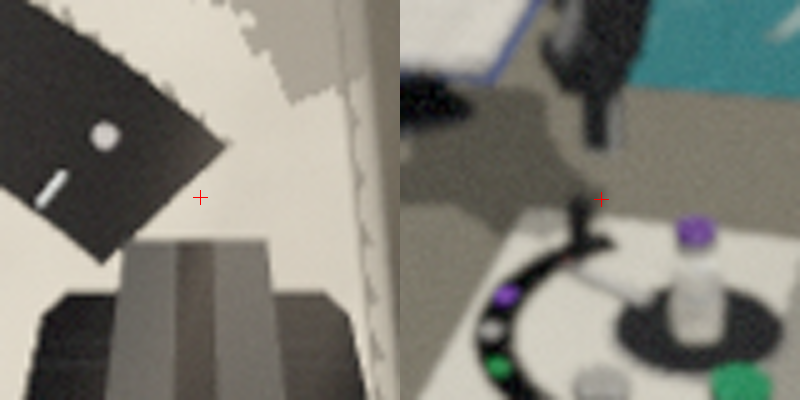

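The fingertips really end about 30 mm above the reported TCP (side view: tip at row ~125, TCP projected at row 135). I'll go 24 mm lower beside the knob and push in small steps.

Emit:
{"method": "step_arm", "body": {
  "targets": [
    {"dp": [-0.01,0,0.04],"angular": [0,0,0],"fingers": 1},
    {"dp": [-0.01,0,0.08],"angular": [0,0,0],"fingers": 1},
    {"dp": [-0.01,0,0.12],"angular": [0,0,0],"fingers": 1},
    {"dp": [-0.01,-0.03,0.12],"angular": [0,0,0],"fingers": 1},
    {"dp": [-0.01,-0.08,0.12],"angular": [0,0,0],"fingers": 1},
    {"dp": [-0.01,-0.13,0.12],"angular": [0,0,0],"fingers": 1},
    {"dp": [-0.01,-0.15,0.12],"angular": [0,0,0],"fingers": 1},
    {"dp": [-0.01,-0.15,0.12],"angular": [0,0,0],"fingers": 1}
  ]
}}

```text
time: 10.1
tool_pos: [541.2, 95.3, 34.3]
tcp_rot: [180.0, 0.0, 158.4]
ft_force: [0.4, 0.4, -0.1]
finger_gap: 0.0
grip_force: 0.0
```

Emit:
{"method": "step_arm", "body": {
  "targets": [
    {"dp": [0,-0.015,0],"angular": [0,0,0],"fingers": 1},
    {"dp": [0,-0.03,0],"angular": [0,0,0],"fingers": 1},
    {"dp": [0,-0.045,0],"angular": [0,0,0],"fingers": 1},
    {"dp": [0,-0.06,0],"angular": [0,0,0],"fingers": 1},
    {"dp": [0,-0.075,0],"angular": [0,0,0],"fingers": 1},
    {"dp": [0,-0.09,0],"angular": [0,0,0],"fingers": 1},
    {"dp": [0,-0.1,0],"angular": [0,0,0],"fingers": 1},
    {"dp": [0,-0.1,0],"angular": [0,0,0],"fingers": 1}
  ]
}}

```text
time: 11.1
tool_pos: [533.8, 76.6, 34.0]
tcp_rot: [-180.0, 0.0, 158.5]
ft_force: [0.9, 0.2, 0.1]
finger_gap: -0.0
grip_force: 0.1
```

```bash
cat >> h.py <<'E'
def pointer(im,p,C=(599.64,15.93),phi=2.0989):
    b,g,r=[im[...,i].astype(int) for i in range(3)]
    yy,xx=np.nonzero((r>g+50)&(r>b+50)&(r<240))
    out=[]
    for x,y in zip(xx,yy):
        X=toz(p,(x,y),43); d=X[:2]-C; R=np.hypot(*d); t=np.arctan2(d[1],d[0])-phi
        if 85<R<102 and -.1<t<2.1: out.append((t,R))
    o=np.array(out);return (len(o),o.mean(0),o.std(0)) if len(o) else None
E
python3 - <<'E'
from h import *
p=camera_params('wrist');print('before',pointer(cv2.imread('pics/w3.png'),p) )
s=sense();print(s['time'],s['tool_pos'],s['ft_force'])
im=snapshot('wrist');cv2.imwrite('pics/w6.png',im);print(pointer(im,p))
cv2.imwrite('pics/w6c.png',cv2.resize(im[130:290,150:350],None,fx=3,fy=3,interpolation=2))
E
```

```text
before (15, array([ 0.31674301, 99.74943327]), array([0.00282219, 1.31759692]))
11.1 [533.83351148  76.64239601  34.03445338] [0.94822475 0.23028932 0.09107969]
(32, array([ 0.54154187, 95.24937132]), array([0.00389459, 2.25995366]))
```

View pics/w6c.png

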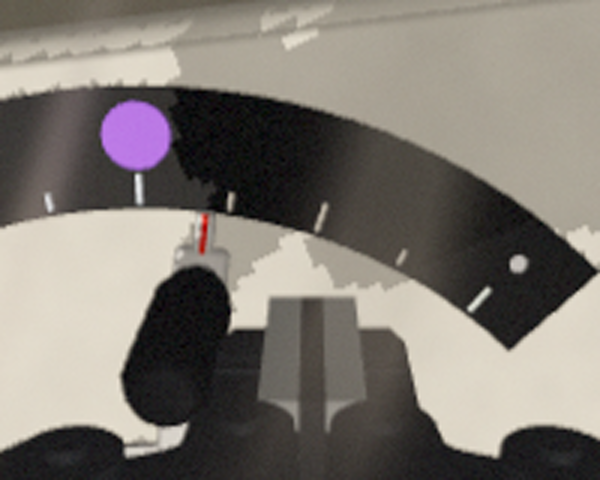

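The lever has moved to about 0.542 rad, with the red line between the half-tick and the purple tick. About 11 mm remains, so I'll push 9 mm and measure again.

Emit:
{"method": "step_arm", "body": {
  "targets": [
    {"dp": [0,-0.01,0],"angular": [0,0,0],"fingers": 1},
    {"dp": [0,-0.02,0],"angular": [0,0,0],"fingers": 1},
    {"dp": [0,-0.03,0],"angular": [0,0,0],"fingers": 1},
    {"dp": [0,-0.037,0],"angular": [0,0,0],"fingers": 1},
    {"dp": [0,-0.043,0],"angular": [0,0,0],"fingers": 1},
    {"dp": [0,-0.045,0],"angular": [0,0,0],"fingers": 1},
    {"dp": [0,-0.045,0],"angular": [0,0,0],"fingers": 1},
    {"dp": [0,-0.045,0],"angular": [0,0,0],"fingers": 1}
  ]
}}

```text
time: 12.15
tool_pos: [530.5, 68.6, 34.0]
tcp_rot: [-180.0, 0.0, 158.5]
ft_force: [-0.6, 1.4, 0.1]
finger_gap: 0.4
grip_force: 0.4
```

Run:
```python
from h import *
s=sense();print(s['time'],s['tool_pos'],s['ft_force'])
p=camera_params('wrist');im=snapshot('wrist');cv2.imwrite('pics/w7.png',im);print(pointer(im,p))
pp=proj(p,[599.64+111*np.cos(2.7709),15.93+111*np.sin(2.7709),37])[0];q=cen(im,pp,'purple',14);X=toz(p,q[:2],37)
print('purple dot theta',np.arctan2(X[1]-15.93,X[0]-599.64)-2.0989)
```

```text
12.15 [530.53046926  68.56085316  34.01378453] [-0.61391075  1.39114976  0.112078  ]
(28, array([ 0.64398977, 95.08101722]), array([0.00284384, 2.28462979]))
purple dot theta 0.6688070738657674
```

Emit:
{"method": "step_arm", "body": {
  "targets": [
    {"dp": [0,-0.004,0],"angular": [0,0,0],"fingers": 1},
    {"dp": [0,-0.008,0],"angular": [0,0,0],"fingers": 1},
    {"dp": [0,-0.012,0],"angular": [0,0,0],"fingers": 1},
    {"dp": [0,-0.012,0],"angular": [0,0,0],"fingers": 1},
    {"dp": [0,-0.012,0],"angular": [0,0,0],"fingers": 1},
    {"dp": [0,0,0],"angular": [0,0,0],"fingers": 1},
    {"dp": [0,0.05,0],"angular": [0,0,0],"fingers": 1},
    {"dp": [0,0.08,0],"angular": [0,0,0],"fingers": 1}
  ]
}}

```text
time: 13.2
tool_pos: [536.8, 84.2, 34.1]
tcp_rot: [180.0, 0.0, 158.5]
ft_force: [-0.6, -0.5, 0.5]
finger_gap: 0.2
grip_force: 0.0
```

Run:
```python
from h import *
s=sense();print(s['time'],s['tool_pos'],s['ft_force'])
p=camera_params('wrist');im=snapshot('wrist');cv2.imwrite('pics/w8.png',im);print(pointer(im,p))
cv2.imwrite('pics/w8c.png',cv2.resize(im[130:290,60:260],None,fx=3.5,fy=3.5,interpolation=2))
```

```text
13.2 [536.78169382  84.21510521  34.11971438] [-0.58203746 -0.48458304  0.5476133 ]
(38, array([ 0.67283964, 95.55216542]), array([0.00410337, 2.32689913]))
```

View pics/w8c.png

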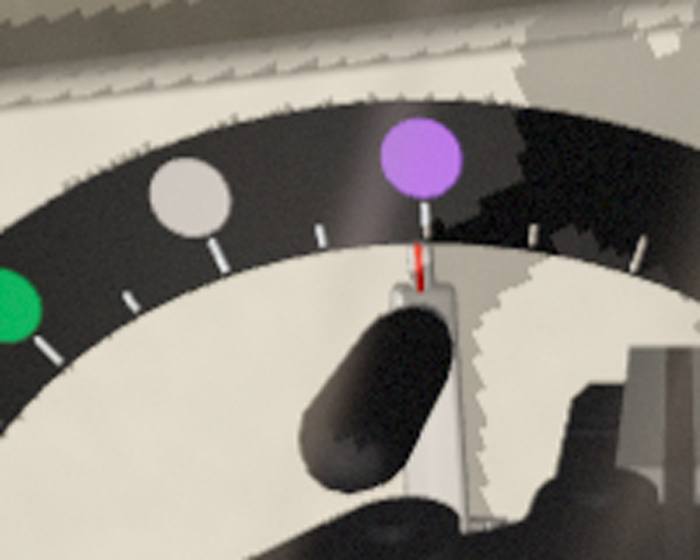

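Pointer and tick nearly coincide. I'll raise and re-measure from the lever's own plane, free of parallax.

Emit:
{"method": "step_arm", "body": {
  "targets": [
    {"dp": [0,0,-0.15],"angular": [0,0,0],"fingers": 1},
    {"dp": [0,0,-0.35],"angular": [0,0,0],"fingers": 1},
    {"dp": [0,0,-0.5],"angular": [0,0,0],"fingers": 1},
    {"dp": [0,-0.05,-0.6],"angular": [0,0,0],"fingers": 1},
    {"dp": [0,-0.12,-0.6],"angular": [0,0,0],"fingers": 1},
    {"dp": [0,-0.2,-0.6],"angular": [0,0,0],"fingers": 1},
    {"dp": [0,-0.2,-0.6],"angular": [0,0,0],"fingers": 1},
    {"dp": [0,-0.2,-0.6],"angular": [0,0,0],"fingers": 1}
  ]
}}

```text
time: 14.25
tool_pos: [521.1, 46.1, 153.0]
tcp_rot: [-180.0, -0.1, 158.4]
ft_force: [0.7, 0.3, 0.1]
finger_gap: -0.1
grip_force: 0.0
```

Run:
```python
from h import *
s=sense();T=s['tool_pos'];print(s['time'],T)
p=camera_params('wrist');im=snapshot('wrist');print(pointer(im,p))
pts={}
for k,t in TH.items():
    pp=proj(p,[599.64+111*np.cos(2.0989+t),15.93+111*np.sin(2.0989+t),37])[0]
    pts[k]=toz(p,cen(im,pp,k,12)[:2],37)
v,e=fit(pts,(599.64,15.93),.05);print(v,e.round(1));print('theta new fit',pointer(im,p,v[:2],v[2]))
a=2.0989-np.radians(120)+0  # info
X=toz(p,proj(p,[466,-116.3,49])[0],49)
try:
    q=cen(im,proj(p,[466,-116.3,49])[0],'orange',25);X=toz(p,q[:2],49);print('switch',q,X)
except Exception as ex: print(ex)
y=np.radians(s['tcp_rot'][2]);d=X[:2]-T[:2];print('tool d',-0+d@[np.cos(y),np.sin(y)],d@[np.sin(y),-np.cos(y)])
```

```text
14.25 [521.07083127  46.10193764 152.98345943]
(8, array([ 0.67166583, 95.33858943]), array([1.00006583e-04, 2.07957426e+00]))
[599.68896002  16.52584071   2.10251494] [-0.  -0.1  0.   0.  -0.   0.1  0.   0. ]
theta new fit (8, array([ 0.67407513, 95.1699086 ]), array([2.31902481e-04, 2.07947912e+00]))
switch (np.float64(65.3531914893617), np.float64(187.88794326241134), 705) [ 466.29909958 -113.98582625   49.        ]
tool d -7.918405784107769 -169.0128207885045
```

Pointer is at 0.672 rad, as wanted. Next I'll go over the switch, then down.

Emit:
{"method": "step_arm", "body": {
  "targets": [
    {"dp": [0,-0.1,0],"angular": [0,0,0],"fingers": 1},
    {"dp": [-0.01,-0.25,0],"angular": [0,0,0],"fingers": 1},
    {"dp": [-0.02,-0.45,0],"angular": [0,0,0],"fingers": 1},
    {"dp": [-0.03,-0.65,0],"angular": [0,0,0],"fingers": 1},
    {"dp": [-0.03,-0.78,0],"angular": [0,0,0],"fingers": 1},
    {"dp": [-0.03,-0.845,0.1],"angular": [0,0,0],"fingers": 1},
    {"dp": [-0.03,-0.845,0.25],"angular": [0,0,0],"fingers": 1},
    {"dp": [-0.03,-0.845,0.3],"angular": [0,0,0],"fingers": 1}
  ]
}}

```text
time: 15.3
tool_pos: [463.5, -113.2, 92.1]
tcp_rot: [-180.0, -0.2, 158.4]
ft_force: [-0.3, 1.0, -1.3]
finger_gap: 0.1
grip_force: 0.0
```

Run:
```python
from h import *
s=sense();T=s['tool_pos'];print(s['time'],T,s['ft_force'])
p=camera_params('wrist');im=snapshot('wrist')
n=proj(p,[466,-115,49])[0];q=cen(im,n,'orange',30);X=toz(p,q[:2],49);print(n,q,X)
y=np.radians(s['tcp_rot'][2]);d=X[:2]-T[:2];print('tool d',d@[np.cos(y),np.sin(y)],d@[np.sin(y),-np.cos(y)])
pt=camera_params('top')
for l in('vial_grey','vial_purple','vial_green'):
    print(l,[(toz(pt,a['at'],42 if 'purp' in l else 38).round(),round(a['conf'],2)) for a in (snapshot('top') is not None and pinpoint('top',l))[:2]])
```

```text
15.3 [ 463.45690021 -113.21785566   92.06229746] [-0.33706624  1.00338196 -1.30902575]
[253.87051332 203.25590783] (np.float64(250.2675438596491), np.float64(203.03399122807016), 912) [ 464.91275193 -117.30547791   49.        ]
tool d -2.8558472263823855 -3.2668480994539015
vial_grey [(array([ 561., -279.,   38.]), 0.72), (array([ 465., -249.,   38.]), 0.69)]
vial_purple [(array([593.,  17.,  42.]), 0.58)]
vial_green [(array([ 610., -155.,   38.]), 0.71), (array([ 665., -258.,   38.]), 0.48)]
```

Emit:
{"method": "step_arm", "body": {
  "targets": [
    {"dp": [-0.005,-0.015,0.05],"angular": [0,0,0],"fingers": 1},
    {"dp": [-0.005,-0.015,0.12],"angular": [0,0,0],"fingers": 1},
    {"dp": [-0.005,-0.015,0.19],"angular": [0,0,0],"fingers": 1},
    {"dp": [-0.005,-0.015,0.25],"angular": [0,0,0],"fingers": 1},
    {"dp": [-0.005,-0.015,0.29],"angular": [0,0,0],"fingers": 1},
    {"dp": [-0.005,-0.015,0.31],"angular": [0,0,0],"fingers": 1},
    {"dp": [-0.005,-0.015,0.325],"angular": [0,0,0],"fingers": 1},
    {"dp": [-0.005,-0.015,0.335],"angular": [0,0,0],"fingers": 1}
  ]
}}

```text
time: 16.65
tool_pos: [465.4, -116.4, 27.2]
tcp_rot: [180.0, 0.0, 158.5]
ft_force: [-0.8, -0.2, -0.0]
finger_gap: 0.2
grip_force: 0.0
```

Emit:
{"method": "step_arm", "body": {
  "targets": [
    {"dp": [0,0,0.005],"angular": [0,0,0],"fingers": 1},
    {"dp": [0,0,0.01],"angular": [0,0,0],"fingers": 1},
    {"dp": [0,0,0.015],"angular": [0,0,0],"fingers": 1},
    {"dp": [0,0,0.02],"angular": [0,0,0],"fingers": 1},
    {"dp": [0,0,0.025],"angular": [0,0,0],"fingers": 1},
    {"dp": [0,0,0.03],"angular": [0,0,0],"fingers": 1},
    {"dp": [0,0,0.03],"angular": [0,0,0],"fingers": 1},
    {"dp": [0,0,0.03],"angular": [0,0,0],"fingers": 1}
  ]
}}

```text
time: 17.65
tool_pos: [465.1, -116.3, 21.0]
tcp_rot: [180.0, -0.0, 158.5]
ft_force: [-0.7, -0.3, -0.4]
finger_gap: -0.2
grip_force: 0.0
```

Emit:
{"method": "step_arm", "body": {
  "targets": [
    {"dp": [0,0,0.003],"angular": [0,0,0],"fingers": 1},
    {"dp": [0,0,0.006],"angular": [0,0,0],"fingers": 1},
    {"dp": [0,0,0.009],"angular": [0,0,0],"fingers": 1},
    {"dp": [0,0,0.012],"angular": [0,0,0],"fingers": 1},
    {"dp": [0,0,0.015],"angular": [0,0,0],"fingers": 1},
    {"dp": [0,0,0.018],"angular": [0,0,0],"fingers": 1},
    {"dp": [0,0,0.02],"angular": [0,0,0],"fingers": 1},
    {"dp": [0,0,0.02],"angular": [0,0,0],"fingers": 1}
  ]
}}

```text
time: 18.65
tool_pos: [465.1, -116.2, 17.1]
tcp_rot: [180.0, -0.0, 158.5]
ft_force: [-1.1, 0.4, 2.0]
finger_gap: -0.2
grip_force: 0.9
```

Emit:
{"method": "step_arm", "body": {
  "targets": [
    {"dp": [0,0,0.003],"angular": [0,0,0],"fingers": 1},
    {"dp": [0,0,0.006],"angular": [0,0,0],"fingers": 1},
    {"dp": [0,0,0.009],"angular": [0,0,0],"fingers": 1},
    {"dp": [0,0,0.012],"angular": [0,0,0],"fingers": 1},
    {"dp": [0,0,0.015],"angular": [0,0,0],"fingers": 1},
    {"dp": [0,0,0.015],"angular": [0,0,0],"fingers": 1},
    {"dp": [0,0,0.015],"angular": [0,0,0],"fingers": 1},
    {"dp": [0,0,0.015],"angular": [0,0,0],"fingers": 1}
  ]
}}

```text
time: 19.65
tool_pos: [465.1, -116.2, 13.9]
tcp_rot: [180.0, -0.0, 158.5]
ft_force: [-0.4, -0.1, 0.1]
finger_gap: 0.2
grip_force: 0.2
```

Emit:
{"method": "step_arm", "body": {
  "targets": [
    {"dp": [0,0,0.002],"angular": [0,0,0],"fingers": 1},
    {"dp": [0,0,0.004],"angular": [0,0,0],"fingers": 1},
    {"dp": [0,0,0.006],"angular": [0,0,0],"fingers": 1},
    {"dp": [0,0,0.008],"angular": [0,0,0],"fingers": 1},
    {"dp": [0,0,0.01],"angular": [0,0,0],"fingers": 1},
    {"dp": [0,0,0.01],"angular": [0,0,0],"fingers": 1},
    {"dp": [0,0,0.01],"angular": [0,0,0],"fingers": 1},
    {"dp": [0,0,0.01],"angular": [0,0,0],"fingers": 1}
  ]
}}

```text
time: 20.65
tool_pos: [465.1, -116.3, 12.1]
tcp_rot: [-180.0, -0.0, 158.5]
ft_force: [-2.4, 0.8, 4.7]
finger_gap: 0.1
grip_force: 2.6
```

Emit:
{"method": "step_arm", "body": {
  "targets": [
    {"dp": [0,0,0.002],"angular": [0,0,0],"fingers": 1},
    {"dp": [0,0,0.004],"angular": [0,0,0],"fingers": 1},
    {"dp": [0,0,0.006],"angular": [0,0,0],"fingers": 1},
    {"dp": [0,0,0.008],"angular": [0,0,0],"fingers": 1},
    {"dp": [0,0,0.008],"angular": [0,0,0],"fingers": 1},
    {"dp": [0,0,0.008],"angular": [0,0,0],"fingers": 1},
    {"dp": [0,0,0.008],"angular": [0,0,0],"fingers": 1},
    {"dp": [0,0,0.008],"angular": [0,0,0],"fingers": 1}
  ]
}}

```text
time: 21.65
tool_pos: [465.2, -116.3, 12.0]
tcp_rot: [-180.0, -0.0, 158.5]
ft_force: [-10.5, 3.3, 21.4]
finger_gap: -0.1
grip_force: 10.7
```

The force climbed to 21 N with z stuck at 12 mm, after 5 mm of travel from first contact, so the switch is on its stop. I'll lift clear and check.

Emit:
{"method": "step_arm", "body": {
  "targets": [
    {"dp": [0,0,-0.01],"angular": [0,0,0],"fingers": 1},
    {"dp": [0,0,-0.1],"angular": [0,0,0],"fingers": 1},
    {"dp": [0,0,-0.25],"angular": [0,0,0],"fingers": 1},
    {"dp": [0,0,-0.45],"angular": [0,0,0],"fingers": 1},
    {"dp": [0.05,0,-0.65],"angular": [0,0,0],"fingers": 1},
    {"dp": [0.15,0,-0.85],"angular": [0,0,0],"fingers": 1},
    {"dp": [0.25,0.1,-0.95],"angular": [0,0,0],"fingers": 1},
    {"dp": [0.25,0.15,-1],"angular": [0,0,0],"fingers": 1}
  ]
}}

```text
time: 22.65
tool_pos: [430.0, -69.4, 211.7]
tcp_rot: [180.0, 0.2, 158.5]
ft_force: [-0.2, -0.1, -0.3]
finger_gap: -0.3
grip_force: 0.0
```

Run:
```python
from h import *
s=sense();print(s['time'],s['tool_pos'],s['ft_force'])
p=camera_params('wrist');im=snapshot('wrist');print(pointer(im,p))
sd=snapshot('side')
R=lambda i,c,n,f:cv2.resize(i[c[1]-n:c[1]+n,c[0]-n:c[0]+n],None,fx=f,fy=f,interpolation=2)
n=np.round(proj(p,[465,-116.5,44])[0]).astype(int);print(n)
cv2.imwrite('pics/x9.png',np.hstack([cv2.resize(im,(512,384)),cv2.resize(sd[90:230,170:310],(288,288),interpolation=2)[:288] if 0 else cv2.copyMakeBorder(cv2.resize(sd[90:230,170:310],(288,288),interpolation=2),0,96,0,0,0)]))
```

```text
22.65 [430.03919578 -69.4288623  211.67884884] [-0.19230482 -0.09006362 -0.3457359 ]
(9, array([ 0.66668938, 94.95012368]), array([0.0050115 , 1.87342657]))
[227 209]
```

View pics/x9.png

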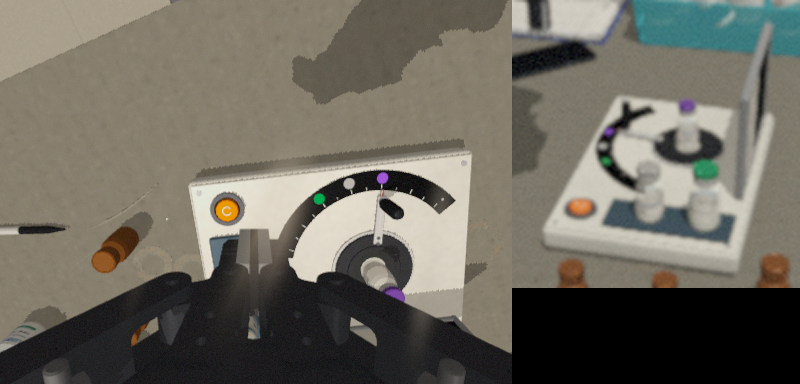

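The switch at (227,209) is low in its bezel and lit. The pointer (380,193) stands at the purple dot, all three vials are standing, and the arm is clear.

```bash
python3 -c "
from bench import *
print(hand_in())"
```

```text
the job is handed in; nothing more can be done
None
```

The job is handed in: the lever pointer measured 0.672 rad at the purple dot (0.667 in a coarser last check), the lamp switch was pressed to its stop and stayed lit, all three vials still stand, and the arm is clear.

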